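# Zero the ratchet indexer, then hold it at four clicks

## Robot

A 7-joint arm with a two-finger parallel gripper is mounted at the origin on the work surface. World frame = base frame: x ahead of the robot, y to its left, z up, the work surface at z = 0. Lengths are in mm, angles in rad, forces in N, time in s.
With the tool pointing down it reaches from about 350 to 900 mm from the base axis. Payload 7.2 kg.
Tool frame: the origin (TCP) lies midway between the tips of the shut fingers; the grasp point (between the pads) lies 19 mm behind it; z points along the fingers, x is the direction in which the jaws open and shut, and the axes are right-handed (so a half turn about z gives the same grasp; the last joint's range is limited). The gripper opens to 88 mm and grips with 3 to 60 N. Pads are 20 mm wide; open, the fingers measure 115 mm over their backs; the gripper's body (75 mm by 178 mm) begins 61 mm behind the grasp point.
Start: joints at [1.256, 0.411, -0.013, 1.596, 0.006, 1.134, -0.082], TCP at [152.677, -606.068, 222.653] pointing down, gripper open.
Joint ranges: [-2.95, 2.95], [-0.29, 1.99], [-1.47, 1.44], [0.14, 2.54], [-1.03, 4.17], [0.13, 1.85], [-2.86, 2.86]. Speed limits (rad/s): [2.39, 2.39, 3.01, 3.01, 3.14, 3.14, 3.14].

## Interface

Orientations are given as a unit quaternion [w, x, y, z].
In Python, from station import bot gives the robot as it stands. The module is installed in compiled form; this text tells all that it offers.
- The arm moves only by the tool jog_arm, never from a script. Its argument "increments" is a list of rows, each a list of 4 numbers: the shift along the tool's x, y, z in mm, then the turn about the tool's z in degrees. In form: [[x, y, z, twist], ...]. A call has exactly 8 rows; each row is the pose to reach, as a shift and turn from the pose commanded when the call began, along the tool's axes at that moment; what a row does not reach only later rows make up. A row lasts 1/12 s, in which the tool goes at most 41.7 mm and 7.16 degrees, less where a joint would pass 70% of its speed; a pose out of reach is approached as far as the arm can. A call with a gripper value outside its range is refused whole. "grip" is the gripper's target within -1 to 1 (fully open at 1, half-way at 0, shut at -1), set as the call begins (left out, the last holds). The fingers move at their own pace and stop on an object; "squeeze" is the grip in N (left out, the last holds). Time passes only in rows, so rows that repeat a pose let the fingers close, or fill a call up. It gives the time, the measured TCP pose, the force and the opening at its end, in the units of the state.
- bot.read_state(): the state, without advancing time (a new reading comes with each control period).
- bot.get_image(name): name is "side" or "top" or "wrist"; returns a dict with "img" (400x640x3 uint8, red, green, blue), "depth" (400x640 float32, mm along the optical axis (not along the pixel's ray), 0 where there is no reading), "K" (3x3 intrinsics, pixels), "world_to_cam" (4x4, takes a point from world to camera coordinates); the wrist camera has in their place "tool_from_camera" (4x4, takes a point from camera to tool coordinates, whose origin is the TCP and whose axes are the tool frame's). Camera axes: x right, y up, looking along -z (the intrinsics and any distortion apply to the point x, -y, -z); pixel columns grow to the right and rows downward; lengths in mm; the calibration is good to about 2 mm. A picture is of the moment at which its call begins: read the wrist's pose just before it.
- bot.hand_in(): hands the job in, once; it reports no verdict.
Trained networks look in the newest picture that a camera, given by its name, has taken for a name from the list of things; names that differ only in an ending like _2 or _b are one class to them, and where a whole thing is asked for, a point or a joint stands for the part that bears it (a point fixed in the world has none). Each returns a list of dicts, best first, with "score" (0 to 1); they miss things now and then, are a little off and sometimes report something else, mostly with a low value. They report only what shows in the picture. A call takes as long as a camera call. They do not tell look-alikes from the thing itself.
- bot.masks_of(camera, label): "pixels" (400x640 bool, what is visible of it) and "uv" ([column, row] in pixels, amid what is visible of it).
- bot.landmark_of(camera, label): "uv" ([column, row] in pixels: a listed point, or the origin of a listed thing).
The state is a dict: "clock": time; "q": joint angles; "qvel": joint speeds; "joint_torque": joint torques, N m; "position": TCP position; "tcp_rot": TCP orientation; "contact_force": force on the tool from outside, world axes, zero at the start; "torque": the same for the moment, N m; "opening": finger opening in mm.
Only numpy, scipy, OpenCV 4.12 (cv2) and the standard library are available. Lean on these libraries where they do the work, as an engineer would, in place of code of your own. Each camera call takes 0.05 s, during which the arm holds its last target.

## Task

With the black stylus, press the green recessed button of the ratchet indexer and keep it down until the red-handled lever has sprung all the way back to its zero stop, then stand the stylus in the steel cup and let it go. Then advance the lever exactly four clicks from zero, which brings the brass fitting on its disc round to the pointer, and finish while the fingers are still holding the lever there. Leave the yellow tin and the chrome valve adaptor alone, and keep the cup upright.

Things in the scene. Friction and masses are not known exactly. Their poses are not given: they have to be found in the camera images.
- indexer: ratchet indexer, fixed: blue base plate 150 x 130 x 12 mm, x -55 to +95 mm of its frame. Origin on the work surface under the lever's pivot, z up, yaw within 0.45 rad. An aluminium disc (92 mm across, top 38 mm) turns with the lever, carrying a small brass fitting (60 mm up) which meets the pointer post (52 mm tall, at x 0, y -53 mm) at four clicks. A pawl on the button holds it at each click
- lever_hinge (a point): point on the lever's vertical pivot axis, 48 mm above the work surface (top of the hub). A return spring pulls the lever to zero, 1.5 to 3 N at the handle
- lever_handle (a point): centre of the top of the red upright round handle of the lever: 16 mm diameter, 46 mm tall (from 44 to 90 mm above the work surface), 88 mm from the pivot axis; it stands on a flat arm 16 mm wide whose top is 44 mm up. Nothing within 50 mm of its path is taller than 52 mm
- lever (a joint): lever angle, rad: 0 at the zero stop, grows counter-clockwise from above; handle direction in the indexer's frame = 2.094 + angle from +x. 7 clicks, 0.262 rad apart: after click n it cannot fall below about n x 0.262, moves on easily for 0.1 rad, then climbs the next tooth (2 to 4 N more at the handle) and clicks just before the next multiple. Starts 1 to 6 clicks on; only the button lets it back
- button (a joint): travel of the green button in m, 0 up, 0.006 fully down. Takes 5 N to start and 8 N to bottom; beyond 0.004 the pawl is out of the teeth. It springs up when let go, and bobs down up to 3.5 mm as the top of each tooth passes. At full press the lever needs up to 2 s to swing back to zero
- button_top (a point): centre of the green button's top face, 11 mm diameter, 40 mm above the work surface when up, 62 mm from the pivot along the indexer's +x; pressed straight down
- collar_rim (a point): centre of the mouth of the yellow collar round the button, 50 mm above the work surface: bore 16 mm, outside 28 mm, so the button lies 10 mm deep
- block: light wood block 60 x 60 x 35 mm, fixed, with one hole 9.5 mm wide and 30 mm deep in its middle, in which the stylus stands. Origin at the centre of its underside
- stylus: black stylus, 140 mm long, 60 g, standing upright point down in the block at the start, point 5 mm above the work surface: shank 7 mm diameter for the lower 45 mm, then a round grip 14 mm diameter from 50 to 140 mm. Origin at the centre of the flat point; z runs up to the blunt end
- stylus_tip (a point): the stylus's flat point (same as its origin)
- cup: round stainless steel cup, loose, 250 g, empty and upright: 76 mm diameter at the rim, 80 mm tall, wall 3 mm, inner floor 4 mm up. Origin at the centre of its underside. The stylus let go in it leans on the rim
- tin: yellow plastic patch tin 77 x 52 x 24 mm lying flat, a bystander. Origin at the centre of its underside
- adaptor: chrome valve adaptor 18 mm diameter, 34 mm tall, standing, a bystander. Origin at the centre of its underside
Things that resemble listed ones, but are neither listed nor needed, are in the scene too. What is shaped like the indexer but orange is not meant. There is more than one size of the cup; the one meant has the size given above.

How it is judged (in metres and radians):
On the way, in this order (a step that is already met when the one before it is completed fails the run):
1. the button is pressed with the stylus and the lever is back at zero (value of joint button above 0.0038 m and contact force between stylus and button above 1 N and value of joint lever below 0.05 rad), for 0.1 s.
2. the stylus stands in the cup, let go, with the lever still at zero (horizontal distance between stylus_tip and cup below 0.036 m and z of stylus_tip in the frame of cup below 0.025 m and contact force between stylus and the fingers below 0.1 N and linear speed of stylus below 0.05 m/s and value of joint lever below 0.1 rad), for 0.2 s.
At the end, for the whole second after the job is handed in: The lever is at four clicks (1.00 to 1.20 rad, short of the fifth click, pawl seated) and still, with the fingers on it with more than 1 N; the stylus stands point down in the upright cup, let go (value of joint lever between 1 and 1.2 rad and velocity of joint lever between -0.1 and 0.1 rad/s and contact force between the fingers and lever above 1 N and value of joint button below 0.0033 m and horizontal distance between stylus_tip and cup below 0.036 m and z of stylus_tip in the frame of cup below 0.025 m and angle between stylus's own z axis and vertical below 1 rad and angle between cup's own z axis and vertical below 0.15 rad and contact force between stylus and the fingers below 0.1 N); the arm keeps its last pose, push and grip.
It fails at once if the tin is shifted more than 20 mm (distance of tin from where it was at the start of the episode above 0.02 m).
It fails at once if the adaptor is shifted more than 20 mm (distance of adaptor from where it was at the start of the episode above 0.02 m).
It also fails if it takes over 64 s, if anything falls off the work surface, if the arm or the gripper's body presses on something with over 40 N, if the wrist force passes 120 N, or if a joint passes its speed limit or range.

## Working session

There is one attempt and no reset: what is moved stays moved. The work goes in short steps, Python scripts to look and compute and a tool call to move; the robot and the scene stay as the last step left them, time stands still between calls to the robot, and variables do not carry over. Pictures are saved under pics/ and viewed, and the job is handed in when it is done.

Besides the shell and the picture viewer there is one more tool, called after "Call:" as name([rows], argument=value, ...), one row to a line, values as JSON. jog_arm: Moves the arm, as the interface text tells. Its arguments: {"type":"object","properties":{"increments":{"type":"array"},"grip":{"type":"number"},"squeeze":{"type":"number"}},"required":["increments"]}

```bash
mkdir -p pics; cat > h.py <<'E'
import numpy as np, cv2
from station import bot
from scipy.spatial.transform import Rotation as R
def save(im,n): cv2.imwrite('pics/'+n+'.png',cv2.cvtColor(im,cv2.COLOR_RGB2BGR))
def rot(q): return R.from_quat([q[1],q[2],q[3],q[0]]).as_matrix()
def c2w(d,st=None):
    if 'world_to_cam' in d: return np.linalg.inv(np.array(d['world_to_cam']))
    T=np.eye(4);T[:3,:3]=rot(st['tcp_rot']);T[:3,3]=st['position']
    return T@np.array(d['tool_from_camera'])
def ray(d,uv,st=None):
    K=np.array(d['K']);T=c2w(d,st)
    v=np.array([(uv[0]-K[0,2])/K[0,0],-(uv[1]-K[1,2])/K[1,1],-1.])
    return T[:3,3],T[:3,:3]@v
def atz(d,uv,z,st=None):
    o,r=ray(d,uv,st);return o+r*(z-o[2])/r[2]
def cloud(d,st=None):
    K=np.array(d['K']);T=c2w(d,st);v,u=np.mgrid[0:400,0:640];D=d['depth']
    P=np.stack([(u-K[0,2])/K[0,0]*D,-(v-K[1,2])/K[1,1]*D,-D],-1)
    return P@T[:3,:3].T+T[:3,3]
def proj(d,p,st=None):
    K=np.array(d['K']);T=np.linalg.inv(c2w(d,st));c=T[:3,:3]@np.array(p)+T[:3,3]
    return np.array([K[0,2]+K[0,0]*c[0]/-c[2],K[1,2]+K[1,1]*-c[1]/-c[2]])
E
python3 - <<'E'
from h import *
s=bot.read_state();print(s)
for n in ['top','side','wrist']:
    d=bot.get_image(n);save(d['img'],n+'0');print(n,[k for k in d],np.array(d['K']).tolist());
    for k in d:
        if k not in('img','depth'):pass
    np.savez('pics/'+n+'0.npz',**{k:d[k] for k in d})
    if n!='wrist':print(c2w(d).round(2).tolist())
    else: print(d['tool_from_camera'])
    for l in ['indexer','lever_hinge','lever_handle','button_top','collar_rim','block','stylus','stylus_tip','cup','tin','adaptor']:
        print(l,[(np.round(x['uv']).tolist(),round(x['score'],2)) for x in bot.landmark_of(n,l)])
E
```

```text
{'clock': 0.0, 'q': array([ 1.25580988,  0.41188749, -0.01275155,  1.59703143,  0.00559081,
        1.13431111, -0.08220371]), 'qvel': array([-6.63616799e-05, -2.41258909e-04, -1.63512937e-05, -9.13191164e-04,
        1.88154097e-03,  2.53920343e-04,  1.93866509e-04]), 'joint_torque': array([ 7.25027912e-04, -5.87964141e+01,  6.42398894e-01, -2.91072410e+01,
       -5.37211227e-02,  1.82909856e-02,  1.35655182e-04]), 'position': array([ 152.54117794, -605.57571139,  221.82176495]), 'tcp_rot': array([-4.56234204e-04,  7.88777481e-01, -6.14678326e-01, -6.58371612e-04]), 'contact_force': array([-0.21687176, -0.94637821, -0.21365711]), 'torque': array([-0.0083326 ,  0.01058723, -0.01966625]), 'opening': 87.72915919365961}
top ['img', 'depth', 'K', 'world_to_cam'] [[399.99386607856394, 0.0, 310.55057123192984], [0.0, 399.99386607856394, 201.51945044201113], [0.0, 0.0, 1.0]]
[[0.04, 0.98, -0.21, 301.53], [-1.0, 0.03, -0.01, 1.2], [-0.0, 0.21, 0.98, 957.58], [0.0, 0.0, 0.0, 1.0]]
indexer [([316.0, 162.0], 0.91), ([329.0, 275.0], 0.82), ([199.0, 192.0], 0.27)]
lever_hinge [([331.0, 271.0], 0
[... 1077 characters left out ...]
tip [([260.0, 316.0], 0.75)]
cup [([361.0, 171.0], 0.75), ([276.0, 221.0], 0.26)]
tin [([299.0, 166.0], 0.87)]
adaptor [([206.0, 304.0], 0.63)]
wrist ['img', 'depth', 'K', 'tool_from_camera'] [[360.52055917044214, 0.0, 320.48120833326004], [0.0, 360.52055917044214, 199.74601257897655], [0.0, 0.0, 1.0]]
[[ 9.99999599e-01  8.15356963e-04 -3.71696646e-04 -7.67575307e-02]
 [ 6.68385612e-04 -9.54983372e-01 -2.96658578e-01 -8.15370861e+01]
 [-5.96846754e-04  2.96658210e-01 -9.54983534e-01 -1.63298286e+02]
 [ 0.00000000e+00  0.00000000e+00  0.00000000e+00  1.00000000e+00]]
indexer []
lever_hinge []
lever_handle []
button_top []
collar_rim []
block []
stylus []
stylus_tip []
cup []
tin []
adaptor []
```

View pics/top0.png

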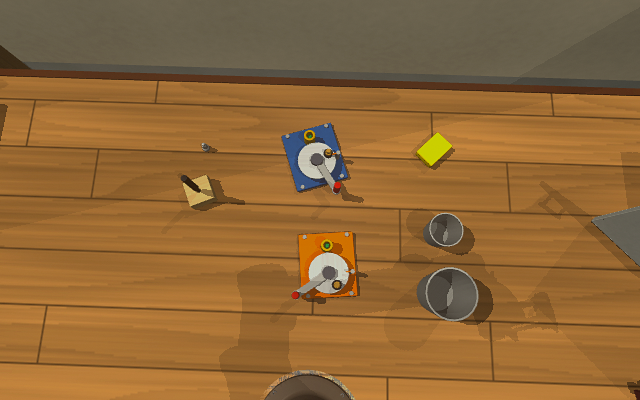

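View pics/side0.png

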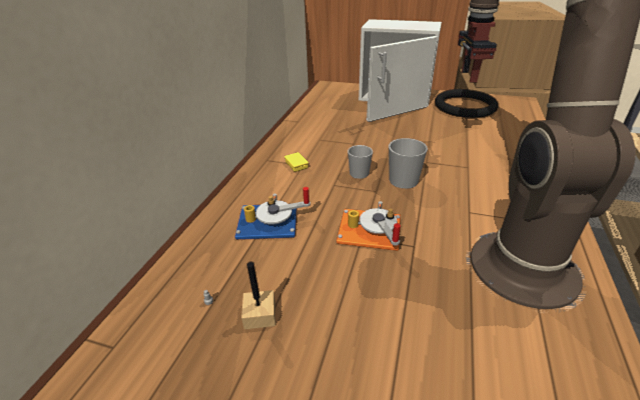

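```bash
python3 - <<'E'
from h import *
d={k:v for k,v in np.load('pics/top0.npz').items()}
e={k:v for k,v in np.load('pics/side0.npz').items()}
for n,x in(('top',d),('side',e)):
    C=cloud(x);im=x['img'].astype(int);r,g,b=im[...,0],im[...,1],im[...,2];ok=x['depth']>0
    hsv=cv2.cvtColor(x['img'],cv2.COLOR_RGB2HSV);H,S,V=hsv[...,0],hsv[...,1],hsv[...,2]
    masks={'blue':(H>100)&(H<125)&(S>120)&(V>50),'red':((H<6)|(H>174))&(S>180)&(V>90),'yellow':(H>24)&(H<35)&(S>200),'green':(H>45)&(H<85)&(S>80),'gold':(H>20)&(H<27)&(S>200),'black':(V<45)}
    roi=np.zeros((400,640),bool); 
    roi[120:345, 170:480]=True
    for k,m in masks.items():
        m=m&ok&roi
        nn,lab,st,ce=cv2.connectedComponentsWithStats(m.astype(np.uint8))
        for i in range(1,nn):
            if st[i,4]>8:
                P=C[lab==i];print(n,k,st[i],ce[i].round(1),P.mean(0).round(1),'min',P.min(0).round(),'max',P.max(0).round())
    if n=='top':
        for a,b,c,dd in((200,265,415,475),(170,210,175,225),(135,160,195,220)):
            sub=C[a:b,c:dd].reshape(-1,3);z=sub[:,2];print('zmax',z.max())
        sub=C[205:262,418:472].reshape(-1,3);m=(sub[:,2]>72)&(sub[:,2]<90);P=sub[m]
        print('cup rim',m.sum(),cv2.minEnclosingCircle(P[:,:2].astype(np.float32)),np.median(P[:,2]))
        m=(C[...,2]>28)&(C[...,2]<42);m[:170]=0;m[210:]=0;m[:,:175]=0;m[:,222:]=0
        print('block',cv2.minAreaRect(C[m][:,:2].astype(np.float32)),C[m].mean(0),m.sum())
        sty=(C[...,2]>55);sty[:165]=0;sty[210:]=0;sty[:,:175]=0;sty[:,222:]=0;print(C[sty].round())
        m=(C[...,2]>8)&(C[...,2]<16)&(H>100)&(H<125)&(S>120);print('base',cv2.minAreaRect(C[m][:,:2].astype(np.float32)))
        m=(C[...,2]>33)&(C[...,2]<42);m[:125]=0;m[190:]=0;m[:,:280]=0;m[:,355:]=0;print('disc',m.sum(),cv2.minEnclosingCircle(C[m][:,:2].astype(np.float32)))
im=d['img'];a=cv2.resize(im[115:200,270:370],None,fx=6,fy=6,interpolation=cv2.INTER_CUBIC);save(a,'topc')
im=e['img'];a=cv2.resize(im[160:250,220:330],None,fx=6,fy=6,interpolation=cv2.INTER_CUBIC);save(a,'sidec')
E
```

```text
top blue [ 282  123   57   68 1184] [305.8 152.1] [629.8  26.7  12.3] min [531. -53.   7.] max [710.  88.  17.]
top blue [341 163   7  15  47] [343.7 170.6] [585.  -68.2  12.4] min [568. -77.   7.] max [606. -62.  17.]
top blue [338 176   5   4   9] [339.4 177.7] [566.5 -58.1  12.3] min [564. -64.  10.] max [570. -54.  15.]
top red [333 182   8   9  42] [336.6 185.6] [527.  -47.4  86.8] min [521. -55.  51.] max [535. -41.  92.]
top red [292 292   7   7  42] [294.8 294.9] [284.8  35.7  90. ] min [278.  29.  87.] max [291.  42.  93.]
top yellow [416 133  36  33 601] [433.9 148.6] [ 645.5 -287.7   24. ] min [ 603. -331.    7.] max [ 687. -246.   30.]
top yellow [420 157   7   8  13] [422.8 160.4] [ 618.7 -263.6   10.3] min [ 611. -272.    7.] max [ 627. -256.   15.]
top green [308 135   4   3  12] [309.5 136. ] [661.5  18.6  39.2] min [658.  15.  31.] max [668.  22.  41.]
top green [325 244   4   4  15] [326.4 245.4] [396.9 -29.8  40.5] min [393. -33.  38.] max [400. -26.  42.]
top gold [304 130  11  14  68] [308.7 135.5] [659.1  20.5  48.1] min [647.   7.  19.] max [673.  32.  54.]
top
[... 3502 characters left out ...]
81201171875, -8.487271308898926), 75.02630615234375)
side blue [255 205   4   5  12] [255.9 206.4] [671.5 -35.1  13.4] min [667. -42.  12.] max [676. -23.  16.]
side blue [235 209  61  30 973] [265.4 228.3] [609.4  41.8  12.8] min [531. -54.   3.] max [700.  90.  17.]
side red [303 187   6  16  73] [305.7 194.5] [527.3 -43.8  74.1] min [522. -52.  49.] max [534. -40.  92.]
side red [393 223   7  19 104] [395.9 232.2] [285.3  40.7  73.6] min [279.  30.  46.] max [292.  45.  94.]
side black [387 216   7   3   9] [390.6 217.4] [307.4 -46.7  42.9] min [302. -52.  40.] max [316. -44.  45.]
side black [248 262  11  44 217] [253.2 280.9] [516.1 282.8 106.3] min [511. 274.  34.] max [523. 286. 148.]
```

View pics/topc.png

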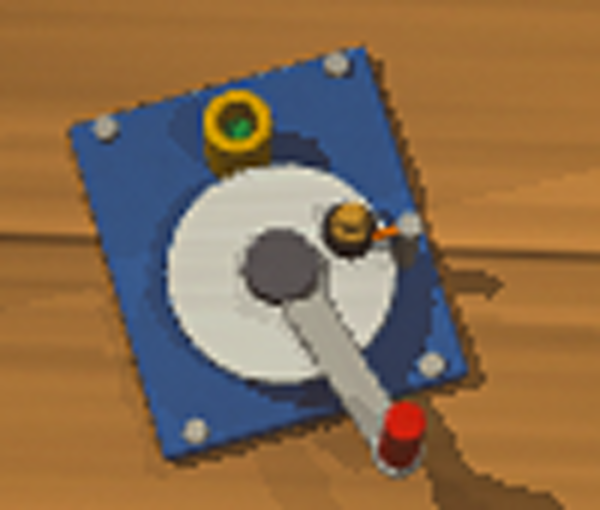

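View pics/sidec.png

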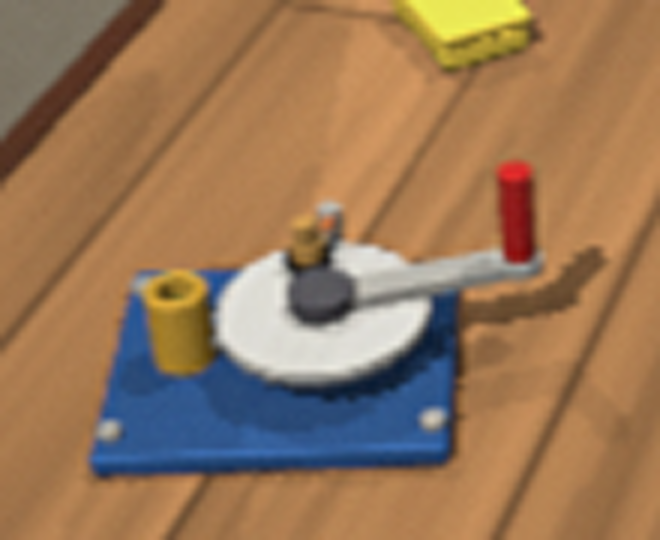

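```bash
cat >> h.py <<'E'
def go(*targets):
    s=bot.read_state();M=rot(s['tcp_rot']);p=np.array(s['position'])
    print('t',round(s['clock'],2),'pos',p.round(1),'x',M[:,0].round(3),'z',M[:,2].round(3),'F',np.round(s['contact_force'],1),'open',round(s['opening'],1))
    for t in targets: print(t,'->',(M.T@(np.array(t,float)-p)).round(1))
E
python3 -c "
from h import *
go((430,-330,222),(500,0,230),(518,278.5,230))"
```

```text
t 1.8 pos [ 152.7 -606.1  222.7] x [ 0.244 -0.97   0.   ] z [ 0. -0. -1.] F [ 0.4 -0.4 -0.1] open 87.8
(430, -330, 222) -> [-199.9 -336.4    0.7]
(500, 0, 230) -> [-502.8 -484.9   -7.4]
(518, 278.5, 230) -> [-768.5 -570.4   -7.4]
```

Call:
jog_arm([
  [-15, -25, 0, 0],
  [-35, -58, 0, 0],
  [-55, -92, 0, 0],
  [-75, -126, 0, 0],
  [-95, -160, 0, 0],
  [-115, -194, 0, 0],
  [-137, -225, 0, 0],
  [-165, -250, 0, 0],
], grip=0)

```text
clock: 2.47
position: [357.0, -383.6, 222.8]
tcp_rot: [-0.0, 0.789, -0.614, 0.001]
contact_force: [1.8, -0.0, -0.2]
opening: 44.1
```

Call:
jog_arm([
  [-35, -20, 0, 0],
  [-72, -38, 0, 0],
  [-109, -56, 0, 0],
  [-146, -74, 0, 0],
  [-183, -92, 0, 0],
  [-220, -110, 0, 0],
  [-257, -128, 0, 0],
  [-294, -146, -5, 0],
])

```text
clock: 3.13
position: [424.1, -62.4, 227.4]
tcp_rot: [0.0, 0.789, -0.615, -0.0]
contact_force: [1.4, -0.7, 0.4]
opening: 43.4
```

Call:
jog_arm([
  [-36, -18, 0, 0],
  [-72, -36, 0, 0],
  [-108, -54, 0, 0],
  [-144, -72, 0, 0],
  [-180, -90, 0, 0],
  [-216, -108, 0, 0],
  [-245, -125, 0, 0],
  [-255, -135, 0, 0],
])

```text
clock: 3.8
position: [492.7, 221.7, 227.9]
tcp_rot: [-0.001, 0.79, -0.613, -0.001]
contact_force: [-0.5, -0.5, 0.2]
opening: 44.1
```

```bash
python3 -c "
from h import *
go((518,278.5,230))
s=bot.read_state();print(s['q'])
d=bot.get_image('wrist');save(d['img'],'w1')
C=cloud(d,s);np.savez('pics/w1.npz',C=C,img=d['img'])
"
```

```text
t 3.8 pos [492.7 221.7 227.9] x [ 0.249 -0.968 -0.003] z [ 0.     0.003 -1.   ] F [-0.5 -0.5  0.2] open 44.1
(518, 278.5, 230) -> [-48.7 -38.7  -1.9]
[-0.02742176  0.32337907 -0.60373305  1.76645819  0.20012484  1.11206159
 -2.01459511]
```

View pics/w1.png

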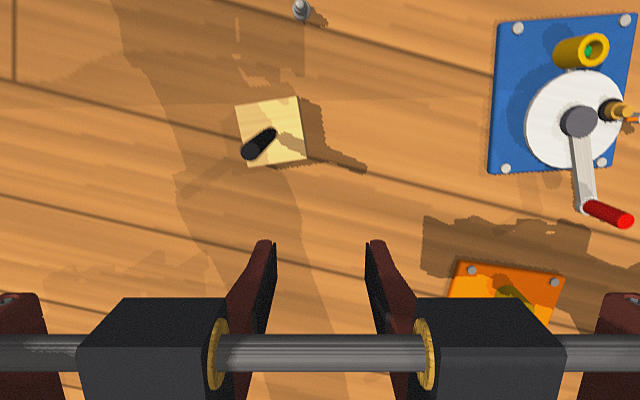

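```bash
cat >> h.py <<'E'
def stylus_axis(C,reg,lo=60,hi=140):
    m=np.zeros(C.shape[:2],bool);m[reg[0]:reg[1],reg[2]:reg[3]]=True
    m&=(C[...,2]>lo)&(C[...,2]<hi)
    return C[m]
E
python3 -c "
from h import *
z=np.load('pics/w1.npz');C=z['C'];V=z['img'].max(-1)
m=np.zeros((400,640),bool);m[90:175,225:310]=1
mt=m&(C[...,2]>141)&(C[...,2]<152);print('top',mt.sum(),C[mt].mean(0),C[mt].min(0),C[mt].max(0),cv2.minEnclosingCircle(C[mt][:,:2].astype(np.float32)))
for lo in(60,80,100,120):
  q=m&(C[...,2]>lo)&(C[...,2]<lo+20);P=C[q][:,:2];
  A=np.c_[2*P,np.ones(len(P))];s=np.linalg.lstsq(A,(P**2).sum(1),rcond=None)[0];print(lo,len(P),s[:2],(s[2]+s[0]**2+s[1]**2)**.5)
mb=m&(C[...,2]>30)&(C[...,2]<40);print('block',cv2.minAreaRect(C[mb][:,:2].astype(np.float32)))
m2=np.zeros((400,640),bool);m2[25:75,545:615]=1
mt=m2&(C[...,2]>47)&(C[...,2]<54);print('rim',mt.sum(),cv2.minEnclosingCircle(C[mt][:,:2].astype(np.float32)),C[mt].mean(0))
im=z['img'].astype(int);g=m2&(im[...,1]>im[...,0]+30)&(im[...,1]>im[...,2]+10);print('green',g.sum(),C[g].mean(0))
"
```

```text
top 340 [519.33257143 277.82091711 145.86496645] [512.2668444  271.21218016 141.10406038] [525.8541197  284.91756841 148.06098278] ((518.9962768554688, 277.9546813964844), 6.974039077758789)
60 63 [518.96035086 278.11903265] 6.8407933802286385
80 70 [518.96106465 278.04554105] 6.808583840387178
100 89 [518.95020596 278.07871953] 6.8037801763802435
120 111 [518.93502669 278.09633025] 6.801259968695612
block ((518.8941040039062, 278.1700439453125), (60.099647521972656, 60.43198013305664), 23.141469955444336)
rim 670 ((661.0093383789062, 18.96251678466797), 14.310564041137695) [661.07861512  19.79169241  50.60818068]
green 68 [662.26903002  18.09892111  41.97830151]
```

```bash
python3 -c "
from h import *
go((519,278,228),(519,278,86))"
```

```text
t 3.85 pos [493.8 221.9 227.7] x [ 0.249 -0.968 -0.003] z [ 0.001  0.003 -1.   ] F [1.6 1.7 0.6] open 43.8
(519, 278, 228) -> [-48.  -38.4  -0.1]
(519, 278, 86) -> [-47.6 -38.2 141.9]
```

Call:
jog_arm([
  [-24, -19, 0, 0],
  [-48, -38, 0, 0],
  [-48, -38, 0, 0],
  [-48, -38, 10, 0],
  [-48, -38, 30, 0],
  [-48, -38, 40, 0],
  [-48, -38, 40, 0],
  [-48, -38, 40, 0],
])

```text
clock: 4.52
position: [518.0, 270.4, 187.2]
tcp_rot: [0.001, 0.788, -0.615, -0.0]
contact_force: [-0.4, 0.2, 0.6]
opening: 43.9
```

```bash
python3 -c "
from h import *
go((519,278,86))"
```

```text
t 4.52 pos [518.  270.4 187.2] x [ 0.243 -0.97   0.001] z [-0.001 -0.001 -1.   ] F [-0.4  0.2  0.6] open 43.9
(519, 278, 86) -> [ -7.2  -3.  101.1]
```

Call:
jog_arm([
  [-7, -3, 0, 0],
  [-7, -3, 0, 0],
  [-7, -3, 20, 0],
  [-7, -3, 40, 0],
  [-7, -3, 60, 0],
  [-7, -3, 80, 0],
  [-7, -3, 90, 0],
  [-7, -3, 90, 0],
])

```text
clock: 5.18
position: [518.6, 278.9, 96.0]
tcp_rot: [0.001, 0.789, -0.615, -0.001]
contact_force: [-0.5, -0.3, 0.6]
opening: 44.2
```

```bash
python3 -c "
from h import *
go((519,278,86))"
```

```text
t 5.18 pos [518.6 278.9  96. ] x [ 0.245 -0.97   0.001] z [-0.003 -0.001 -1.   ] F [-0.5 -0.3  0.6] open 44.2
(519, 278, 86) -> [ 1.  -0.2 10. ]
```

Call:
jog_arm([
  [1, 0, 10, 0],
  [1, 0, 10, 0],
  [1, 0, 10, 0],
  [1, 0, 10, 0],
  [1, 0, 10, 0],
  [1, 0, 10, 0],
  [1, 0, 10, 0],
  [1, 0, 10, 0],
])

```text
clock: 5.85
position: [519.8, 278.4, 87.9]
tcp_rot: [-0.0, 0.789, -0.615, 0.0]
contact_force: [0.6, 1.1, -0.7]
opening: 43.8
```

Call:
jog_arm([
  [0, 0, 0, 0],
  [0, 0, 0, 0],
  [0, 0, 0, 0],
  [0, 0, 0, 0],
  [0, 0, 0, 0],
  [0, 0, 0, 0],
  [0, 0, 0, 0],
  [0, 0, 0, 0],
], grip=-1, squeeze=40)

```text
clock: 6.52
position: [519.7, 278.4, 87.6]
tcp_rot: [0.0, 0.789, -0.615, -0.0]
contact_force: [0.6, 0.4, -1.0]
opening: 12.6
```

Call:
jog_arm([
  [0, 0, -10, 0],
  [0, 0, -30, 0],
  [0, 0, -55, 0],
  [0, 0, -80, 0],
  [0, 0, -105, 0],
  [0, 0, -115, 0],
  [0, 0, -115, 0],
  [0, 0, -115, 0],
])

```text
clock: 7.18
position: [519.7, 278.2, 202.5]
tcp_rot: [-0.0, 0.789, -0.615, 0.0]
contact_force: [0.4, -0.6, -1.7]
opening: 12.7
```

```bash
python3 -c "
from h import *
go((661,19.5,200),(661,19.5,150))
d=bot.get_image('side');save(d['img'],'s2')
C=cloud(d);P=stylus_axis(C,(180,330,200,320),60,300);
for lo in range(60,230,10):
  q=P[(P[:,2]>=lo)&(P[:,2]<lo+10)&(P[:,0]>490)&(P[:,0]<560)&(P[:,1]>230)];print(lo,len(q),q.mean(0).round(1) if len(q) else '')
"
```

```text
t 7.18 pos [519.7 278.2 202.5] x [ 0.244 -0.97   0.   ] z [ 0.001 -0.    -1.   ] F [ 0.4 -0.6 -1.7] open 12.7
(661, 19.5, 200) -> [285.4 -73.9   2.6]
(661, 19.5, 150) -> [285.4 -73.8  52.6]
60 0 
70 0 
80 0 
90 0 
100 0 
110 0 
120 14 [517.4 279.6 125.7]
130 14 [516.9 279.5 135.4]
140 16 [517.  279.7 145.3]
150 15 [517.1 280.2 155.2]
160 12 [516.6 280.2 163.8]
170 31 [515.3 282.  175.5]
180 34 [515.7 282.1 185. ]
190 19 [516.1 282.8 192.6]
200 42 [514.4 285.3 207.2]
210 90 [514.  286.9 214.9]
220 57 [512.6 282.5 223.7]
```

View pics/s2.png

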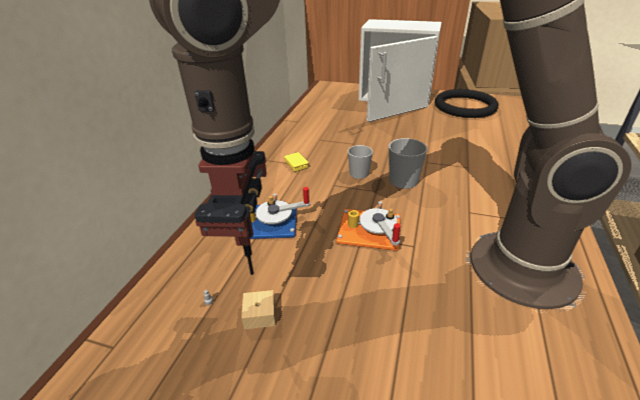

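Call:
jog_arm([
  [20, -5, 0, 0],
  [55, -14, 0, 0],
  [92, -24, 0, 0],
  [130, -34, 0, 0],
  [168, -44, 0, 0],
  [205, -53, 0, 0],
  [242, -63, 0, 0],
  [268, -70, 0, 0],
])

```text
clock: 7.9
position: [653.4, 30.9, 200.0]
tcp_rot: [0.002, 0.788, -0.616, -0.001]
contact_force: [0.1, -0.7, -0.4]
opening: 13.0
```

Call:
jog_arm([
  [12, -3, 0, 0],
  [17, -4, 0, 0],
  [17, -4, 0, 0],
  [17, -4, 0, 0],
  [17, -4, 0, 0],
  [17, -4, 10, 0],
  [17, -4, 20, 0],
  [17, -4, 20, 0],
])

```text
clock: 8.57
position: [659.5, 20.7, 179.9]
tcp_rot: [0.001, 0.789, -0.614, -0.001]
contact_force: [-0.4, -0.1, -0.6]
opening: 13.0
```

```bash
python3 -c "
from h import *
go((661,19.5,140))
s=bot.read_state();print(s['q'])
d=bot.get_image('wrist');save(d['img'],'w3');C=cloud(d,s);np.savez('pics/w3.npz',C=C,img=d['img'])
m=(C[...,2]>47)&(C[...,2]<54);im=cv2.cvtColor(d['img'],cv2.COLOR_RGB2HSV)
m&=(im[...,0]>19)&(im[...,0]<34)&(im[...,1]>150)&(abs(C[...,0]-661)<22)&(abs(C[...,1]-19)<22)
print(m.sum(),cv2.minEnclosingCircle(C[m][:,:2].astype(np.float32)))
d=bot.get_image('side');save(cv2.resize(d['img'][120:270,200:350],None,fx=4,fy=4,interpolation=cv2.INTER_CUBIC),'s3')
"
```

```text
t 8.57 pos [659.5  20.7 179.9] x [ 0.246 -0.969 -0.001] z [-0.004 -0.    -1.   ] F [-0.4 -0.1 -0.6] open 13.0
(661, 19.5, 140) -> [ 1.5 -1.3 39.9]
[ 0.22850338  0.5592928  -0.49816733  1.5234742   0.28308115  1.13481119
 -1.6493452 ]
565 ((661.7926635742188, 18.69363021850586), 13.846437454223633)
```

View pics/w3.png

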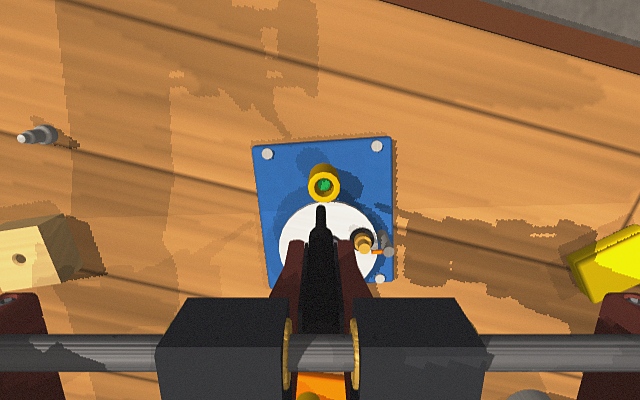

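View pics/s3.png

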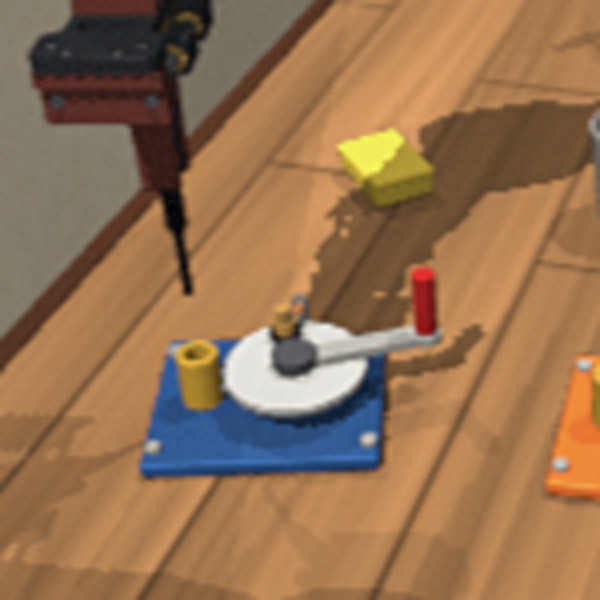

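```bash
python3 -c "
from h import *
s=bot.read_state();go((661.3,19,135))
C=np.load('pics/w3.npz')['C']
for v in range(204,250,5):print(v,C[v,316:325].round(0)[::3].tolist())
"
```

```text
t 8.67 pos [660.4  20.5 181.7] x [ 0.245 -0.97  -0.   ] z [-0.002 -0.    -1.   ] F [ 0.3 -0.1 -0.5] open 12.6
(661.3, 19, 135) -> [ 1.6 -0.6 46.7]
204 [[642.0, 20.0, 39.0], [642.0, 18.0, 38.0], [643.0, 15.0, 40.0]]
209 [[659.0, 24.0, 104.0], [661.0, 22.0, 109.0], [661.0, 20.0, 108.0]]
214 [[659.0, 24.0, 115.0], [661.0, 22.0, 119.0], [662.0, 20.0, 119.0]]
219 [[660.0, 24.0, 126.0], [661.0, 22.0, 129.0], [662.0, 20.0, 130.0]]
224 [[659.0, 24.0, 134.0], [661.0, 22.0, 138.0], [662.0, 20.0, 139.0]]
229 [[664.0, 24.0, 154.0], [665.0, 23.0, 156.0], [665.0, 21.0, 155.0]]
234 [[664.0, 24.0, 161.0], [665.0, 23.0, 163.0], [665.0, 21.0, 161.0]]
239 [[664.0, 24.0, 167.0], [665.0, 23.0, 169.0], [665.0, 21.0, 169.0]]
244 [[664.0, 24.0, 174.0], [665.0, 23.0, 176.0], [665.0, 21.0, 175.0]]
249 [[664.0, 24.0, 181.0], [665.0, 23.0, 182.0], [665.0, 21.0, 181.0]]
```

Call:
jog_arm([
  [1, -0.5, 5, 0],
  [3, -1.5, 15, 0],
  [3, -1.5, 25, 0],
  [3, -1.5, 28, 0],
  [3, -1.5, 28, 0],
  [3, -1.5, 28, 0],
  [3, -1.5, 28, 0],
  [3, -1.5, 28, 0],
])

```text
clock: 9.33
position: [663.6, 17.7, 155.1]
tcp_rot: [-0.0, 0.789, -0.615, 0.0]
contact_force: [-1.1, 0.0, -1.2]
opening: 12.9
```

```bash
python3 -c "
from h import *
s=bot.read_state();go((662.3,18.2,135))
d=bot.get_image('wrist');save(cv2.resize(d['img'][140:260,240:400],None,fx=5,fy=5),'w4');C=cloud(d,s)
m=(C[...,2]>47)&(C[...,2]<54);im=cv2.cvtColor(d['img'],cv2.COLOR_RGB2HSV)
m&=(im[...,0]>19)&(im[...,0]<34)&(im[...,1]>150)&(abs(C[...,0]-661)<22)&(abs(C[...,1]-19)<22)
print(m.sum(),cv2.minEnclosingCircle(C[m][:,:2].astype(np.float32)))
q=(C[...,2]>75)&(C[...,2]<108)&(abs(C[...,0]-661)<12)&(abs(C[...,1]-19)<12)
P=C[q][:,:2];A=np.c_[2*P,np.ones(len(P))];z=np.linalg.lstsq(A,(P**2).sum(1),rcond=None)[0];print(len(P),z[:2],(z[2]+z[0]**2+z[1]**2)**.5,P.min(0),P.max(0))
"
```

```text
t 9.33 pos [663.6  17.7 155.1] x [ 0.244 -0.97   0.   ] z [ 0.001  0.    -1.   ] F [-1.1  0.  -1.2] open 12.9
(662.3, 18.2, 135) -> [-0.8  1.1 20.1]
579 ((661.7994384765625, 18.803539276123047), 13.753451347351074)
162 [662.84352779  17.50721447] 3.311007263400598 [661.53442494  14.5651737 ] [666.50707882  20.99885834]
```

View pics/w4.png

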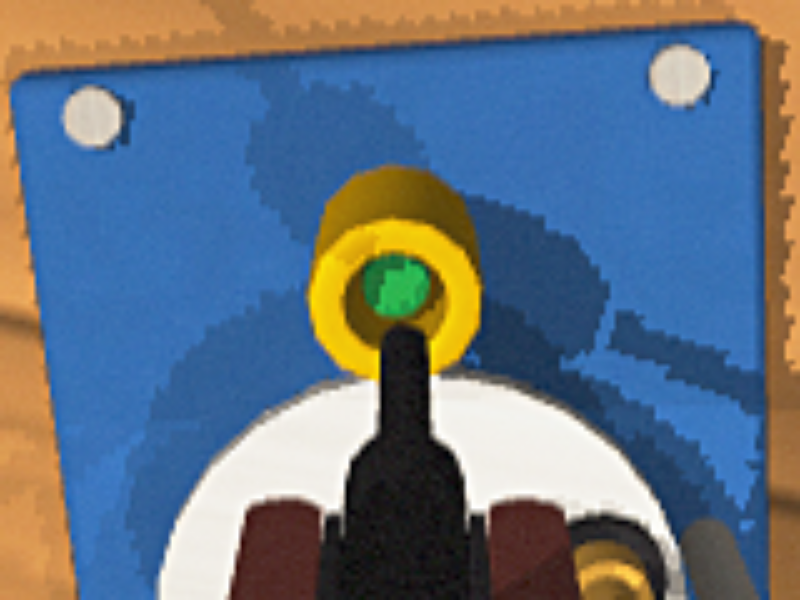

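Call:
jog_arm([
  [-1.4, 0.7, 0, 0],
  [-1.4, 0.7, 5, 0],
  [-1.4, 0.7, 12, 0],
  [-1.4, 0.7, 18, 0],
  [-1.4, 0.7, 24, 0],
  [-1.4, 0.7, 28, 0],
  [-1.4, 0.7, 30, 0],
  [-1.4, 0.7, 30, 0],
])

```text
clock: 10.05
position: [661.9, 18.7, 123.8]
tcp_rot: [0.0, 0.789, -0.615, -0.0]
contact_force: [0.0, 0.3, -0.1]
opening: 12.6
```

Call:
jog_arm([
  [0, 0, 1, 0],
  [0, 0, 2, 0],
  [0, 0, 3, 0],
  [0, 0, 4, 0],
  [0, 0, 5, 0],
  [0, 0, 6, 0],
  [0, 0, 7, 0],
  [0, 0, 8, 0],
])

```text
clock: 10.72
position: [662.8, 19.0, 117.4]
tcp_rot: [-0.001, 0.789, -0.615, 0.0]
contact_force: [-2.1, -0.1, 7.2]
opening: 12.9
```

Call:
jog_arm([
  [0, 0, 1, 0],
  [0, 0, 2, 0],
  [0, 0, 3, 0],
  [0, 0, 3, 0],
  [0, 0, 3, 0],
  [0, 0, 3, 0],
  [0, 0, 3, 0],
  [0, 0, 3, 0],
])

```text
clock: 11.38
position: [663.1, 19.1, 115.7]
tcp_rot: [-0.001, 0.789, -0.615, 0.001]
contact_force: [-3.0, 0.2, 13.7]
opening: 12.4
```

```bash
cat >> h.py <<'E'
PIV=np.array([601.5,-0.5]);YAW=0.318
def lever(name,d,s=None):
    C=cloud(d,s);h=cv2.cvtColor(d['img'],cv2.COLOR_RGB2HSV);H,S,V=[h[...,i] for i in range(3)]
    m=((H<6)|(H>174))&(S>180)&(V>60)&(d['depth']>0)&(C[...,2]>42)&(C[...,2]<96)
    r=np.hypot(C[...,0]-PIV[0],C[...,1]-PIV[1]);m&=(abs(r-88)<18)
    if m.sum()<5: print(name,'no handle');return
    P=C[m];c=np.median(P,0);a=(np.arctan2(c[1]-PIV[1],c[0]-PIV[0])-YAW-2.094+1)%(2*np.pi)-1
    print(name,m.sum(),c.round(1),'lever',round(a,3))
E
python3 -c "
from h import *
go()
for n in('side','top'):
  d=bot.get_image(n);lever(n,d);save(d['img'],n+'5')
"
```

```text
t 11.38 pos [663.1  19.1 115.7] x [ 0.244 -0.97   0.001] z [ 0.003  0.    -1.   ] F [-3.   0.2 13.7] open 12.4
side 75 [531.7  61.4  74.9] lever 0.004
top 45 [533.3  57.8  89.2] lever 0.022
```

View pics/side5.png

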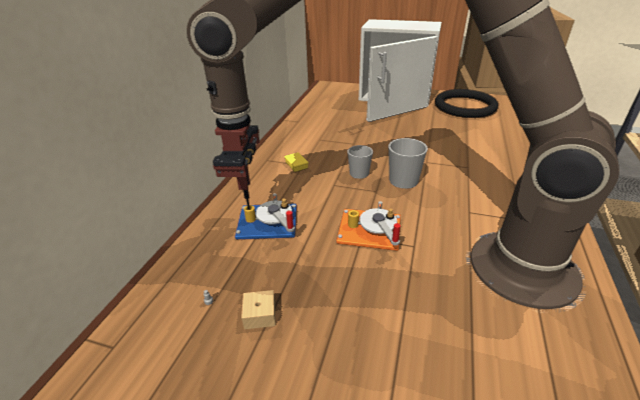

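Call:
jog_arm([
  [0, 0, 0, 0],
  [0, 0, 0, 0],
  [0, 0, 0, 0],
  [0, 0, -15, 0],
  [0, 0, -45, 0],
  [0, 0, -80, 0],
  [0, 0, -105, 0],
  [0, 0, -110, 0],
])

```text
clock: 12.15
position: [664.2, 19.3, 228.6]
tcp_rot: [-0.002, 0.789, -0.615, 0.003]
contact_force: [0.9, -0.5, 0.6]
opening: 12.6
```

```bash
python3 -c "
from h import *
go((440,-290.5,225))
d={k:v for k,v in np.load('pics/top0.npz').items()}
C=cloud(d);S=C[262:328,410:485].reshape(-1,3);S=S[S[:,2]<900];print('big cup',np.percentile(S[:,2],99),S[S[:,2]>100].mean(0))
"
```

```text
t 12.15 pos [664.2  19.3 228.6] x [ 0.244 -0.97   0.001] z [ 0.007  0.    -1.   ] F [ 0.9 -0.5  0.6] open 12.6
(440, -290.5, 225) -> [245.6 293.1   1.9]
big cup 116.88006564129176 [ 299.07684418 -294.7442791   111.76513577]
```

Call:
jog_arm([
  [12, 15, 0, 0],
  [35, 42, 0, 0],
  [60, 71, 0, 0],
  [85, 100, 0, 0],
  [110, 130, 0, 0],
  [135, 160, 0, 0],
  [160, 190, 0, 0],
  [185, 220, 0, 0],
])

```text
clock: 12.82
position: [492.2, -215.7, 222.8]
tcp_rot: [0.0, 0.789, -0.615, -0.0]
contact_force: [1.1, -0.7, -0.6]
opening: 12.6
```

Call:
jog_arm([
  [20, 25, 0, 0],
  [40, 48, 0, 0],
  [55, 65, 0, 0],
  [60, 72, 0, 0],
  [60, 72, 0, 0],
  [60, 72, 0, 0],
  [60, 72, 0, 0],
  [60, 72, 0, 0],
])

```text
clock: 13.48
position: [440.1, -288.4, 223.5]
tcp_rot: [-0.0, 0.79, -0.614, -0.0]
contact_force: [0.2, -0.2, -0.9]
opening: 13.0
```

```bash
python3 -c "
from h import *
s=bot.read_state();d=bot.get_image('wrist');save(d['img'],'w6');C=cloud(d,s)
q=(C[...,2]>74)&(C[...,2]<86)&(abs(C[...,0]-439)<50)&(abs(C[...,1]+291)<50)
print(q.sum(),cv2.minEnclosingCircle(C[q][:,:2].astype(np.float32)))
q=(C[...,2]>148)&(C[...,2]<178)&(abs(C[...,0]-s['position'][0])<12)&(abs(C[...,1]-s['position'][1])<12)
P=C[q][:,:2];A=np.c_[2*P,np.ones(len(P))];z=np.linalg.lstsq(A,(P**2).sum(1),rcond=None)[0];print(len(P),z[:2],(z[2]+z[0]**2+z[1]**2)**.5)
go((439,-291.5,225))
d=bot.get_image('side');lever('side',d);save(d['img'],'s6')
"
```

```text
1135 ((438.90570068359375, -292.1498718261719), 37.84013748168945)
150 [ 439.45480846 -288.50682659] 3.240767022412638
t 13.53 pos [ 440.  -288.6  223.6] x [ 0.247 -0.969 -0.   ] z [ 0.  0. -1.] F [ 0.4 -0.4 -0.4] open 12.2
(439, -291.5, 225) -> [ 2.5  1.7 -1.4]
side 81 [534.   63.6  75. ] lever -0.03
```

View pics/w6.png

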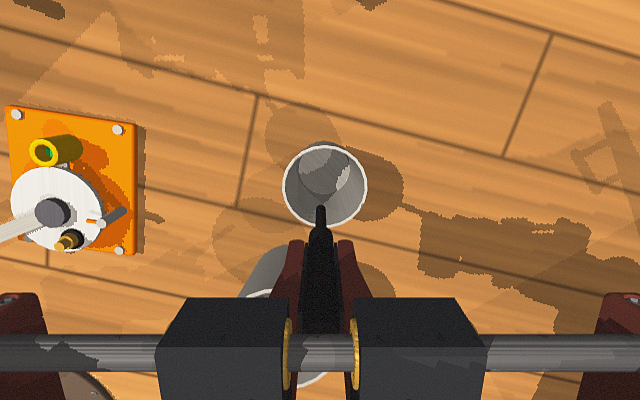

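View pics/s6.png

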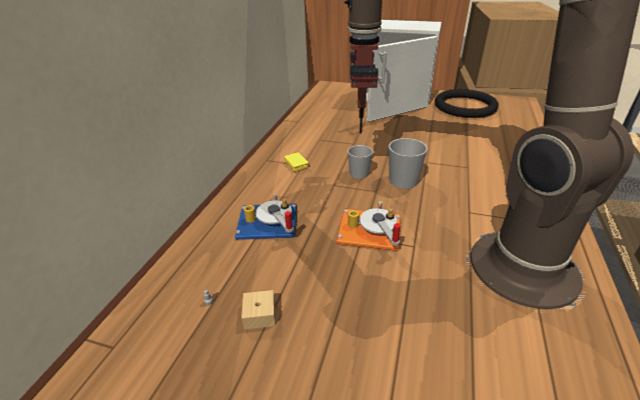

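Call:
jog_arm([
  [4, -9, 0, 0],
  [8, -18, 0, 0],
  [8, -18, 15, 0],
  [8, -18, 40, 0],
  [8, -18, 65, 0],
  [8, -18, 90, 0],
  [8, -18, 105, 0],
  [8, -18, 110, 0],
])

```text
clock: 14.25
position: [458.2, -292.5, 110.9]
tcp_rot: [-0.0, 0.789, -0.614, -0.002]
contact_force: [-0.4, 0.6, -0.8]
opening: 12.8
```

Call:
jog_arm([
  [0, 0, 4, 0],
  [0, 0, 8, 0],
  [0, 0, 12, 0],
  [0, 0, 16, 0],
  [0, 0, 20, 0],
  [0, 0, 22, 0],
  [0, 0, 23, 0],
  [0, 0, 23, 0],
])

```text
clock: 14.92
position: [458.3, -293.5, 90.6]
tcp_rot: [0.0, 0.789, -0.615, -0.0]
contact_force: [-0.3, 0.6, -0.3]
opening: 12.6
```

```bash
python3 -c "
from h import *
s=bot.read_state();go((459.6,-291.9,88))
d=bot.get_image('wrist');save(d['img'],'w7')"
```

```text
t 14.92 pos [ 458.3 -293.5   90.6] x [ 0.244 -0.97   0.   ] z [-0. -0. -1.] F [-0.3  0.6 -0.3] open 12.6
(459.6, -291.9, 88) -> [-1.3 -1.7  2.6]
```

View pics/w7.png

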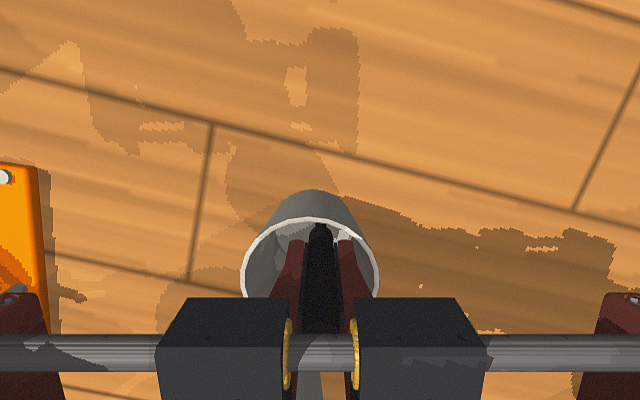

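Call:
jog_arm([
  [-1, -3, 1, 0],
  [-1, -6, 2, 0],
  [-1, -7, 3, 0],
  [-1, -7, 3, 0],
  [-1, -7, 3, 0],
  [-1, -7, 3, 0],
  [-1, -7, 3, 0],
  [-1, -7, 3, 0],
])

```text
clock: 15.63
position: [464.8, -290.8, 87.5]
tcp_rot: [-0.0, 0.789, -0.615, -0.0]
contact_force: [-1.2, -0.1, -1.0]
opening: 13.2
```

Call:
jog_arm([
  [0, 0, 0, 0],
  [0, 0, 0, 0],
  [0, 0, 0, 0],
  [0, 0, 0, 0],
  [0, 0, 0, 0],
  [0, 0, 0, 0],
  [0, 0, 0, 0],
  [0, 0, 0, 0],
], grip=0.3)

```text
clock: 16.3
position: [465.0, -290.8, 87.7]
tcp_rot: [-0.0, 0.789, -0.615, 0.0]
contact_force: [-0.3, 0.6, 0.2]
opening: 57.0
```

```bash
python3 -c "
from h import *
go()
d=bot.get_image('wrist');save(d['img'],'w8')
d=bot.get_image('side');lever('side',d);save(cv2.resize(d['img'][60:210,300:460],None,fx=4,fy=4),'s8')"
```

```text
t 16.3 pos [ 465.  -290.8   87.7] x [ 0.244 -0.97   0.   ] z [ 0. -0. -1.] F [-0.3  0.6  0.2] open 57.0
side 81 [534.   63.6  75.4] lever -0.031
```

View pics/w8.png

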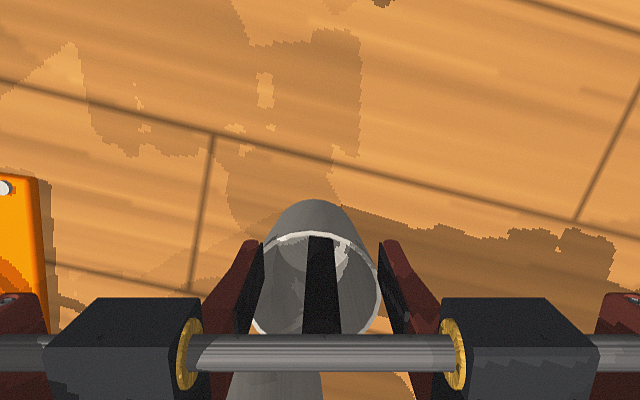

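View pics/s8.png

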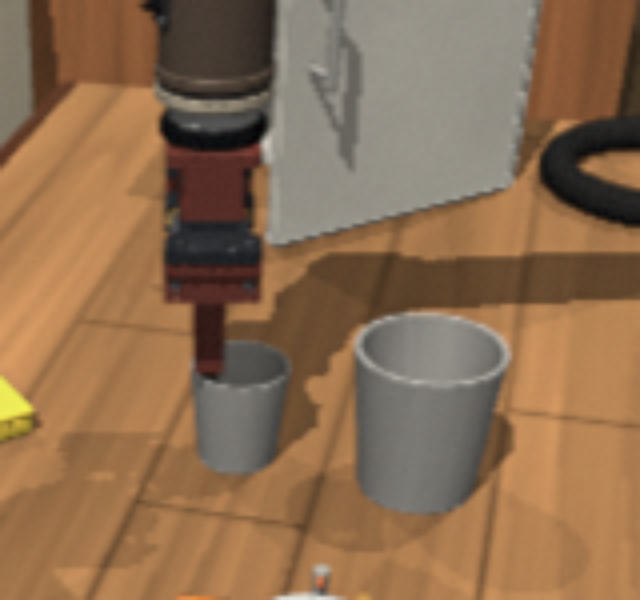

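Call:
jog_arm([
  [0, 0, 0, 0],
  [0, 0, -10, 0],
  [0, 0, -30, 0],
  [0, 0, -60, 0],
  [0, 0, -95, 0],
  [0, 0, -120, 0],
  [0, 0, -130, 0],
  [0, 0, -130, 0],
])

```text
clock: 17.07
position: [466.3, -291.4, 220.8]
tcp_rot: [-0.0, 0.789, -0.615, 0.003]
contact_force: [0.4, 0.7, 0.0]
opening: 57.3
```

```bash
python3 -c "
from h import *
go()
s=bot.read_state();print(s['q'])
d=bot.get_image('wrist');save(d['img'],'w9')
d=bot.get_image('side');lever('side',d);save(cv2.resize(d['img'][60:210,300:460],None,fx=4,fy=4),'s9')
h=cv2.cvtColor(d['img'],cv2.COLOR_RGB2HSV);C=cloud(d)
d=bot.get_image('top');lever('top',d)"
```

```text
t 17.07 pos [ 466.3 -291.4  220.8] x [ 0.244 -0.97   0.004] z [ 0.004 -0.003 -1.   ] F [0.4 0.7 0. ] open 57.3
[ 0.82136656  0.31812683 -0.43943347  1.7645596   0.15209957  1.08695978
 -0.99314674]
side 82 [534.3  63.7  75. ] lever -0.033
top 41 [534.6  57.7  89.2] lever 0.014
```

View pics/w9.png

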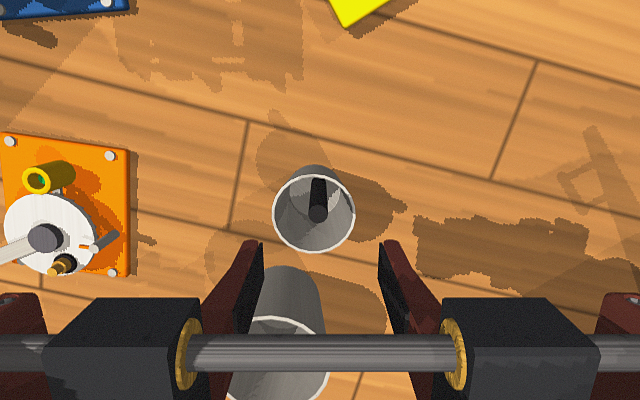

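View pics/s9.png

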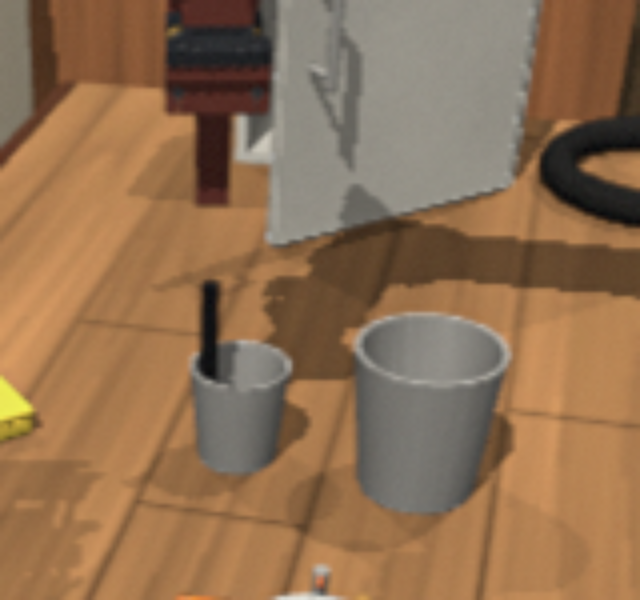

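```bash
python3 -c "
from h import *
go((535.5,58,200),(535.5,58,120))"
```

```text
t 17.22 pos [ 464.1 -290.6  216.3] x [ 0.244 -0.97  -0.001] z [-0.002  0.001 -1.   ] F [ 0.2 -0.1 -0.8] open 57.1
(535.5, 58, 200) -> [-320.5 -154.4   16.5]
(535.5, 58, 120) -> [-320.4 -154.5   96.5]
```

Call:
jog_arm([
  [-20, -10, 0, 0],
  [-55, -27, 0, 0],
  [-91, -44, 0, 0],
  [-127, -61, 0, 0],
  [-163, -78, 0, 0],
  [-199, -96, 0, 0],
  [-235, -114, 5, 0],
  [-270, -131, 10, 0],
])

```text
clock: 17.88
position: [525.3, 5.0, 206.0]
tcp_rot: [0.001, 0.789, -0.615, -0.001]
contact_force: [1.2, -0.5, -0.1]
opening: 57.0
```

Call:
jog_arm([
  [-25, -12, 0, 0],
  [-42, -20, 0, 0],
  [-48, -23, 0, 0],
  [-50, -24, 0, 0],
  [-50, -24, 0, 0],
  [-50, -24, 5, 0],
  [-50, -24, 20, 0],
  [-50, -24, 20, 0],
])

```text
clock: 18.55
position: [535.7, 54.9, 185.2]
tcp_rot: [0.002, 0.788, -0.616, -0.001]
contact_force: [-0.2, -0.9, -0.9]
opening: 56.7
```

```bash
python3 -c "
from h import *
s=bot.read_state()
d=bot.get_image('wrist');save(d['img'],'w10');lever('wrist',d,s)
go((535.5,58,120))
C=cloud(d,s);h=cv2.cvtColor(d['img'],cv2.COLOR_RGB2HSV);m=((h[...,0]<6)|(h[...,0]>174))&(h[...,1]>180)&(h[...,2]>60)&(abs(C[...,0]-535)<15)&(abs(C[...,1]-58)<15)
for lo in(50,60,70,80):
  P=C[m&(C[...,2]>lo)&(C[...,2]<lo+10)]
  if len(P)>5:print(lo,len(P),cv2.minEnclosingCircle(P[:,:2].astype(np.float32)))
P=C[m&(C[...,2]>87)];print(len(P),cv2.minEnclosingCircle(P[:,:2].astype(np.float32)) if len(P) else '')
"
```

```text
wrist 530 [541.   58.7  90.3] lever -0.045
t 18.6 pos [536.   55.3 186.3] x [ 0.242 -0.97   0.   ] z [-0.003 -0.001 -1.   ] F [-0.3 -0.1 -0.4] open 57.2
(535.5, 58, 120) -> [-2.8 -0.4 66.3]
50 41 ((540.021484375, 58.407344818115234), 7.166931629180908)
60 53 ((540.4970703125, 58.53570556640625), 7.010974407196045)
70 60 ((540.6302490234375, 58.77523422241211), 7.064119338989258)
80 91 ((537.4722900390625, 58.07923126220703), 7.751516819000244)
330 ((537.43115234375, 57.98258972167969), 7.7650837898254395)
```

View pics/w10.png

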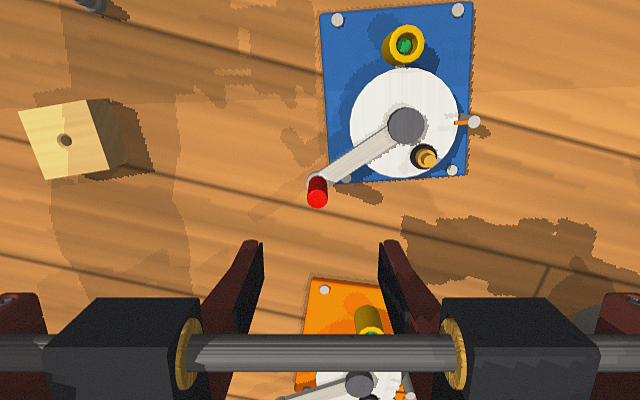

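Call:
jog_arm([
  [-2.5, -0.5, 10, 0],
  [-2.5, -0.5, 30, 0],
  [-2.5, -0.5, 50, 0],
  [-2.5, -0.5, 70, 0],
  [-2.5, -0.5, 80, 0],
  [-2.5, -0.5, 80, 0],
  [-2.5, -0.5, 80, 0],
  [-2.5, -0.5, 80, 0],
])

```text
clock: 19.27
position: [537.7, 60.1, 108.7]
tcp_rot: [-0.001, 0.789, -0.615, 0.001]
contact_force: [0.1, 0.5, -0.1]
opening: 57.0
```

```bash
python3 -c "
from h import *
go((536.5,58,57))"
```

```text
t 19.27 pos [537.7  60.1 108.7] x [ 0.244 -0.97   0.   ] z [ 0.001  0.    -1.   ] F [ 0.1  0.5 -0.1] open 57.0
(536.5, 58, 57) -> [ 1.7  1.7 51.7]
```

Call:
jog_arm([
  [1.5, 1.5, 6, 0],
  [1.5, 1.5, 15, 0],
  [1.5, 1.5, 25, 0],
  [1.5, 1.5, 35, 0],
  [1.5, 1.5, 45, 0],
  [1.5, 1.5, 51, 0],
  [1.5, 1.5, 51, 0],
  [1.5, 1.5, 51, 0],
])

```text
clock: 19.93
position: [535.5, 58.2, 56.0]
tcp_rot: [0.0, 0.789, -0.615, -0.0]
contact_force: [0.2, 1.4, -0.9]
opening: 57.1
```

Call:
jog_arm([
  [0, 0, 0, 0],
  [0, 0, 0, 0],
  [0, 0, 0, 0],
  [0, 0, 0, 0],
  [0, 0, 0, 0],
  [0, 0, 0, 0],
  [0, 0, 0, 0],
  [0, 0, 0, 0],
], grip=-1, squeeze=25)

```text
clock: 20.6
position: [536.0, 57.7, 56.8]
tcp_rot: [0.0, 0.789, -0.615, 0.0]
contact_force: [-0.3, -1.4, 0.6]
opening: 15.3
```

```bash
python3 -c "
from h import *
s=bot.read_state();p=s['position'][:2];v=p-PIV;print('r',np.hypot(*v),'ang',np.arctan2(v[1],v[0])-YAW-2.094)
d=bot.get_image('side');lever('side',d);save(cv2.resize(d['img'][130:260,210:350],None,fx=4,fy=4),'s11')
a0=YAW+2.094
c=lambda a:PIV+88*np.array([np.cos(a0+a),np.sin(a0+a)])
off=c(0)
M=rot(s['tcp_rot'])
for a in np.arange(.05,1.2,.05):
  dd=c(a)-off;print(round(a,2),(M.T@np.r_[dd,0])[:2].round(1))
go()
"
```

```text
r 87.64782590607699 ang 0.002893653356172088
side 6 [532.4  68.8  54.8] lever -0.058
0.05 [2.6 3.6]
0.1 [5.3 7. ]
0.15 [ 8.2 10.3]
0.2 [11.2 13.5]
0.25 [14.5 16.5]
0.3 [17.8 19.3]
0.35 [21.3 22. ]
0.4 [25.  24.5]
0.45 [28.7 26.8]
0.5 [32.6 28.9]
0.55 [36.5 30.8]
0.6 [40.6 32.6]
0.65 [44.7 34.1]
0.7 [48.9 35.4]
0.75 [53.2 36.5]
0.8 [57.5 37.3]
0.85 [61.8 38. ]
0.9 [66.2 38.5]
0.95 [70.6 38.7]
1.0 [75.  38.7]
1.05 [79.4 38.5]
1.1 [83.8 38. ]
1.15 [88.1 37.4]
t 20.65 pos [536.   57.8  56.8] x [ 0.244 -0.97   0.   ] z [ 0. -0. -1.] F [-0.  -2.   1.4] open 15.5
```

View pics/s11.png

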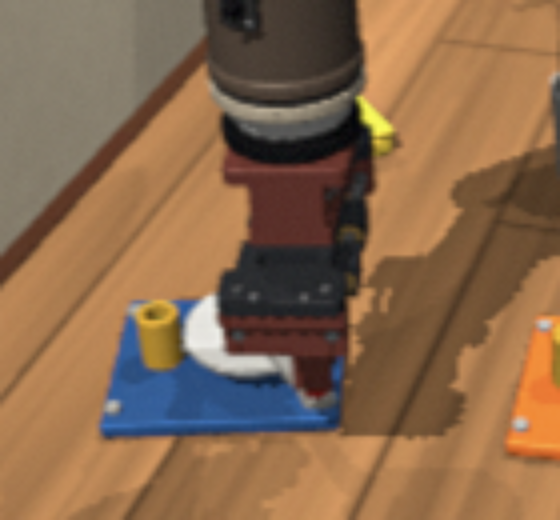

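Call:
jog_arm([
  [2.6, 3.6, 0, 0],
  [5.3, 7, 0, 0],
  [8.2, 10.3, 0, 0],
  [11.2, 13.5, 0, 0],
  [14.5, 16.5, 0, 0],
  [17.8, 19.3, 0, 0],
  [21.3, 22, 0, 0],
  [25, 24.5, 0, 0],
])

```text
clock: 21.32
position: [516.6, 29.5, 56.7]
tcp_rot: [-0.0, 0.789, -0.614, -0.001]
contact_force: [-3.1, 7.2, 4.6]
opening: 15.6
```

```bash
cat > a.py <<'E'
from h import *
s=bot.read_state();p=s['position'][:2];v=p-PIV;a=np.arctan2(v[1],v[0])-YAW-2.094
if a<-1:a+=2*np.pi
print('r',np.hypot(*v),'ang',a);go()
E
python3 a.py
```

```text
r 90.02834097985622 ang 0.39017263164190075
t 21.32 pos [516.6  29.5  56.7] x [ 0.246 -0.969 -0.002] z [-0.002  0.002 -1.   ] F [-3.1  7.2  4.6] open 15.6
```

Next 0.4 → 0.85 (relative to the pose commanded at 0.4: 25, 24.5).

Call:
jog_arm([
  [3.7, 2.3, 0, 0],
  [7.6, 4.4, 0, 0],
  [11.5, 6.3, 0, 0],
  [15.6, 8.1, 0, 0],
  [19.7, 9.6, 0, 0],
  [23.9, 10.9, 0, 0],
  [28.2, 12, 0, 0],
  [32.5, 12.8, 0, 0],
])

```text
clock: 21.98
position: [511.0, -5.3, 56.6]
tcp_rot: [0.001, 0.789, -0.614, -0.002]
contact_force: [-4.5, 2.8, 7.0]
opening: 15.3
```

```bash
python3 a.py
```

```text
r 90.5959822164584 ang 0.782091695440724
t 21.98 pos [511.   -5.3  56.6] x [ 0.246 -0.969 -0.002] z [-0.004  0.001 -1.   ] F [-4.5  2.8  7. ] open 15.3
```

Call:
jog_arm([
  [4.3, 0.3, 0, 0],
  [8.7, 0.4, 0, 0],
  [13.1, 0.2, 0, 0],
  [17.5, 0, 0, 0],
  [21.5, -0.5, 0, 0],
  [24, -1, 0, 0],
  [25, -1, 0, 0],
  [25, -1, 0, 0],
])

```text
clock: 22.65
position: [518.6, -30.9, 56.6]
tcp_rot: [0.001, 0.789, -0.615, -0.001]
contact_force: [-4.6, 1.8, 7.0]
opening: 15.5
```

```bash
python3 a.py; python3 -c "
from h import *
for n in('side','top','wrist'):
  s=bot.read_state();d=bot.get_image(n);lever(n,d,s);save(d['img'],n+'12')
  if n=='top':save(cv2.resize(d['img'][110:210,260:380],None,fx=6,fy=6,interpolation=cv2.INTER_CUBIC),'top12c')
  if n=='side':save(cv2.resize(d['img'][130:260,210:350],None,fx=4,fy=4),'side12c')
"
```

```text
r 88.32636290361923 ang 1.0805182472098815
t 22.65 pos [518.6 -30.9  56.6] x [ 0.244 -0.97  -0.001] z [-0.004 -0.    -1.   ] F [-4.6  1.8  7. ] open 15.5
side no handle
top no handle
wrist 2241 [524.8 -29.3  86.2] lever 1.089
```

View pics/wrist12.png

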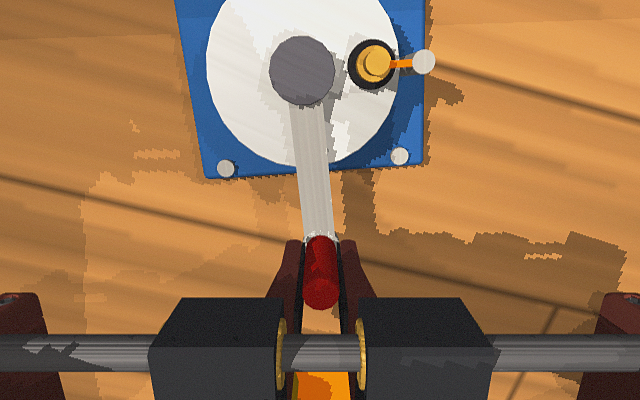

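View pics/top12c.png

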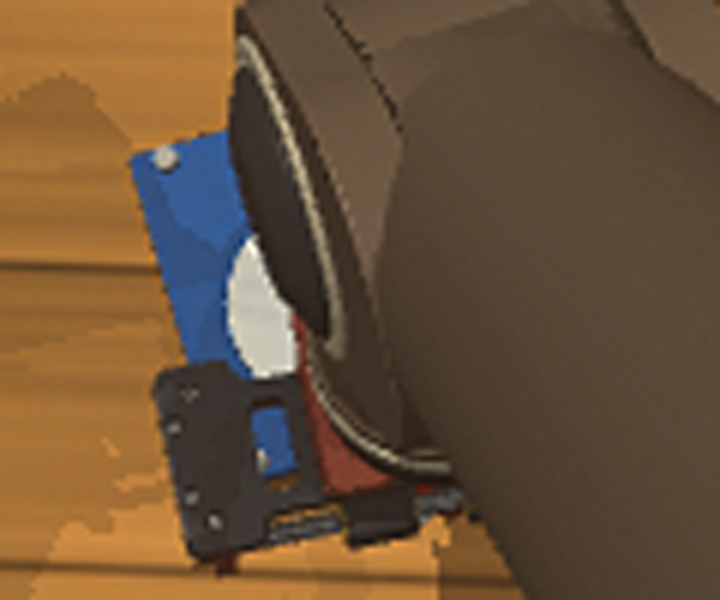

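View pics/side12.png

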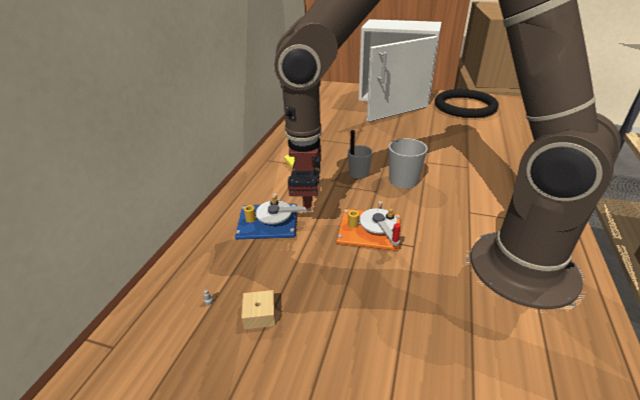

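```bash
python3 -c "
from h import *
s=bot.read_state();d=bot.get_image('wrist');C=cloud(d,s)
z=C[...,2];im=d['img'].astype(int)
m=(z>45.5)&(z<51);m[:20]=0;m[120:]=0;m[:,:255]=0;m[:,345:]=0;m&=im.max(-1)<140
hc,hr=cv2.minEnclosingCircle(C[m][:,:2].astype(np.float32));print('hub',hc,hr)
m=(z>41.5)&(z<46);m[:115]=0;m[225:]=0;m[:,:280]=0;m[:,350:]=0
P=C[m][:,:2];c=P.mean(0);u,w,vt=np.linalg.svd(P-c);v=vt[0]*np.sign(vt[0]@(c-np.array(hc)))
print('arm dir',len(P),(np.arctan2(v[1],v[0])-YAW-2.094)%(2*np.pi),c)
h=cv2.cvtColor(d['img'],cv2.COLOR_RGB2HSV);m=(h[...,0]>100)&(h[...,0]<125)&(h[...,1]>120)&(abs(z-12)<5)
m=m.astype(np.uint8)*255
# right edge of base
e=[]
for r in range(5,150):
  x=np.where(m[r]>0)[0]
  if len(x) and x.max()>400:e.append(C[r,x.max()-1,:2])
e=np.array(e);c=np.median(e,0);k=cv2.fitLine(e.astype(np.float32),cv2.DIST_HUBER,0,.01,.01).ravel();print('base edge yaw',np.arctan(k[1]/k[0]))
"; python3 a.py
```

```text
hub (601.7413940429688, -1.319299578666687) 15.515373229980469
arm dir 3234 1.0800014159723652 [558.94576554 -16.29502696]
base edge yaw 0.3146301
r 88.30333869895306 ang 1.0782729578414862
t 22.85 pos [518.5 -30.7  56.6] x [ 0.245 -0.97  -0.001] z [-0.004 -0.    -1.   ] F [-5.7  1.6  6.9] open 15.6
```

```bash
python3 -c "
from h import *
print(bot.hand_in())"
```

```text
the job is handed in; nothing more can be done
None
```

I handed the job in at about 23 s of the 64 s allowed, with the fingers still gripping the lever at four clicks. The hand-in reports no verdict, so what follows rests on my own checks.

- **Button and return:** I pressed the button with the stylus at about 14 N. The lever read about 0.0 rad in both the side and top views while I held it down.
- **Stylus in the cup:** I stood it in the 76 mm cup and let go. After I let go, the camera views showed it leaning on the rim of the upright cup. The lever still read zero, at -0.03 rad in the side view and 0.01 in the top view.
- **Lever at four clicks:** I gripped the handle and swung it counter-clockwise. The tool position and the arm's direction in the wrist picture both gave 1.08 rad, and the handle's position gave 1.09. The wrist picture shows the brass fitting at the pointer, and the grip was set to 25 N.

**Not seen directly:**
- The side and top views could not see the handle at the end because the gripper hid it.
- I inferred that the pawl is seated from the angle and from the low side force on the tool, about 2 N.
- The tool also read about 7 N upward and 5 N sideways while holding; I did not trace where that comes from.

The arm never went near the tin or the adaptor. I did not measure their final positions.

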